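# Latch the hold-down and draw the deep lid off a vial tin

### The arm

A 6-joint arm with a two-finger parallel gripper is mounted at the origin on a cart in front of the work surface, level with it; the furniture and walls round the work are solid. World frame = base frame: x ahead of the robot, y to its left, z up, the work surface at z = 0. Lengths are in m, angles in rad, forces in N, time in s.
With the tool pointing down it reaches from about 0.3 to 0.875 m from the base axis. Payload 6.4 kg.
Tool frame: the origin (TCP) lies on the centre line of the jaws, within the pads' length; the fingertips stand 11 mm ahead of it and the grasp point (between the pads) lies 8 mm behind it; z points along the fingers, y is the line along which they close (so a half turn about z gives the same grasp; the last joint's range is limited). The gripper opens to 85 mm and grips with 20 to 120 N. Pads are 22 mm wide; open, the fingers measure 114 mm over their backs; the gripper's body (76 mm by 85 mm) begins 54 mm behind the grasp point. The pads swing forward as they close: fully open they stand 13 mm farther back than shut.
Start: joints at [1.059, 0.181, 1.607, -0, 1.354, -0.206], TCP at [0.173, 0.548, 0.242] pointing down, gripper open.
Joint ranges: [-2.99, 2.99], [-0.89, 2.07], [0.3, 2.58], [-1.14, 4.28], [0, 2.63], [-3.12, 3.12]. Speed limits (rad/s): [2.57, 2.57, 3.01, 3.14, 3.14, 3.14].

### API

Orientations are given as a rotation vector (axis times angle).
In Python, from rig import reach, move_l, move_joints, set_gripper, dwell, solve_ik, observe, get_image, Unreachable, close_job gives the robot as it stands. Calls block until the motion is done:
- reach(position, orientation): joint-space move of the TCP to a pose.
- move_l(position, rot=None, rate=0.15, max_force=None): straight line of the TCP; rot=None keeps the orientation; rate is the mean speed in m/s. With max_force (N) it stops when the force on the tool has changed by that much, and returns True; else False.
- move_joints(angles): joint-space move.
- set_gripper(opening, newtons=None): opening from 0.0 (shut) to 1.0 (fully open); newtons is the grip in N (None keeps the last); returns when the fingers have stopped.
- dwell(seconds).
- solve_ik(position, orientation): joint angles nearest the present ones, or None.
- observe(): the state.
- get_image(name): name is "scene" or "top"; returns a dict with "img" (480x640x3 uint8, blue, green, red), "K" (3x3 intrinsics, pixels), "rvec" (rotation vector, rad) and "tvec" (3), from world to camera coordinates, as OpenCV has them. Camera axes: x right, y down, z forward; pixel columns grow to the right and rows downward; lengths in m; the calibration is good to about 2 mm. A picture is of the moment at which its call begins. There is no depth.
A pose or a line that the arm cannot do raises Unreachable and nothing moves.
- close_job(): hands the job in; it is judged then, once.
The state is a dict: "t": time; "joint_positions": joint angles; "qd": joint speeds; "joint_torque": joint torques, N m; "tcp_pos": TCP position; "tool_rot": TCP orientation; "contact_force": force on the tool from outside, world axes, zero at the start; "ft_torque": the same for the moment, N m; "width": opening from 0.0 (shut) to 1.0 (fully open); "grasp_force": force on a finger pad.
Only numpy, scipy, OpenCV 4.12 (cv2) and the standard library are available. Lean on these libraries where they do the work, as an engineer would, in place of code of your own. Each camera call takes 0.05 s, during which the arm holds its last target. There are 200 camera calls.

### The job

Push the orange plate of the sprung hold-down fully forward until its side catch holds it there by itself, so that the vial tin's base is clamped. Then draw the tight red lid straight up off the tin without lifting the base off its plate, and stand the lid, grip upwards, in the middle of the white mat without dropping it; leave the base clamped and the brown bottle standing where it is.

Things in the scene. Friction and masses are not known exactly. Their poses are not given: they have to be found in the camera images.
- hold_down: Fixed aluminium plate, 197 x 168 x 10 mm (x -135 to +62), on the left bench. Origin: on the bench under the centre of the tin's seat; +x is the direction in which the orange plate is pushed, towards the tin; z up. Low blocks keep the tin's foot from sliding; nothing keeps it from being lifted until the sprung bar's two fork arms slide over the foot's side ears (1.5 mm play).
- hold_bar (a joint): Travel (m) of the sprung fork-shaped bar with the orange push plate along hold_down +x. 0: sprung back, tin free. The spring pushes back with about 3.5 N at 0, 8 N at 0.04. Pushed past 0.037, a sprung catch at its side swings in behind it and holds it at about 0.034 when let go; let go earlier, it snaps back to 0. Hard end stop at 0.044; push to about 0.041.
- push_plate (a point): Centre of the pushing area on the near (-x) face of the orange upright push plate, 75 mm above the bench. The plate is 44 mm wide (along hold_down y), 8 mm thick, and stands from 23 to 88 mm above the bench; it moves with the bar. The way in front of that face is free above 40 mm.
- tin_base: Steel base of the vial tin, 0.3 kg, loose in its seat on the hold-down. Origin: centre of its underside, 10 mm above the bench; axes parallel to hold_down's. Its foot is 90 x 122 x 8 mm with a 28 mm wide ear on each y side (156 mm over the ears); the open box on it is 58 (x) x 108 (y) mm, its rim 66 mm above the origin; it holds a rack of vials.
- tin_lid: Deep red slip lid, 67 (x) x 117 (y) x 63 mm without its grip, open below, 0.2 kg. Origin: centre of its lower edge; z up. At the start it rests on the tin's foot, 8 mm above tin_base's origin. Sprung pads in the base grip it: drawing it takes 5 to 15 N, more than the base weighs, until it has risen 48 mm; it is clear of the base after 58 mm.
- lid_grip (a point): Centre of the black grip bar on the lid: 56 mm long (lid x), 14 mm wide (lid y), 25 mm high, its top 88 mm and this point 75.5 mm above the lid's lower edge.
- lid_mat: White mat fixed on the right bench in front of the gas chromatograph, 115 (x) x 165 (y) mm, 4 mm thick. Origin: centre of its underside on the bench; its long y side runs along the bench. The instrument's tall front is about 80 mm or more beyond its centre on the +x side, so a wide gripper should lie along the mat's y.
- amber_bottle: Brown bottle with black cap, 56 mm wide, 115 mm tall, standing loose on the right bench, to the right of the mat. Origin: centre of its underside.

How it is judged:
By the outcome, as a careful person would: the job done as asked, in the order asked, and still so for the second after the job is handed in, with the robot touching nothing.
It also fails if it takes over 61 s, if anything falls off the work surface, if the arm or the gripper's body presses on something with over 40 N, if the wrist force passes 120 N, or if a joint passes its speed limit or range.

## Working session

There is one attempt and no reset: what is moved stays moved. The work goes in short steps, each a Python script; the robot and the scene stay as the last script left them, time stands still between calls to the robot, and variables do not carry over. Pictures are saved under pics/ and viewed, at most 10 in all, crops included, and the job is handed in when it is done.

```bash
mkdir -p pics; ls; python3 - <<'E'
from rig import *
import cv2,pickle
d={}
for n in("scene","top"):
    g=get_image(n); d[n]=g; cv2.imwrite(f"pics/{n}0.png",g["img"]); print(n,g["K"].tolist(),g["rvec"],g["tvec"])
pickle.dump(d,open("im0.pkl","wb"))
print(observe())
E
```

```text
pics
scene [[616.4822636211278, 0.0, 321.3644304332957], [0.0, 616.4822636211278, 241.0036216867256], [0.0, 0.0, 1.0]] [ 2.06088742 -1.2118772   0.52402671] [-0.2116533   0.37571315  0.97949527]
top [[623.973548086955, 0.0, 325.0072787510904], [0.0, 623.973548086955, 242.42874116290656], [0.0, 0.0, 1.0]] [ 2.18996376 -2.0266788   0.21847509] [0.0277501  0.53158221 1.37702489]
{'t': 0.1, 'joint_positions': array([ 1.05868258e+00,  1.81500265e-01,  1.60786728e+00,  1.08117476e-05,
        1.35383149e+00, -2.06287364e-01]), 'qd': array([ 0.0024588 , -0.00322789, -0.00294153, -0.00134897,  0.00104103,
       -0.00192198]), 'joint_torque': array([ 9.12730538e-04, -4.45878911e+01, -3.52242923e+01, -3.88618782e-04,
        3.97033029e-03,  3.76085688e-05]), 'tcp_pos': array([0.17285949, 0.54790868, 0.24147508]), 'tool_rot': array([-4.78437004e-01, -3.10436581e+00,  2.35598989e-03]), 'contact_force': array([ 1.12182595,  0.23558519, -0.21939375]), 'ft_torque': array([-0.01164898,  0.01571532,  0.02120337]), 'grasp_force': 0.0, 'width': 1.0018898824699431}
```

View pics/scene0.png

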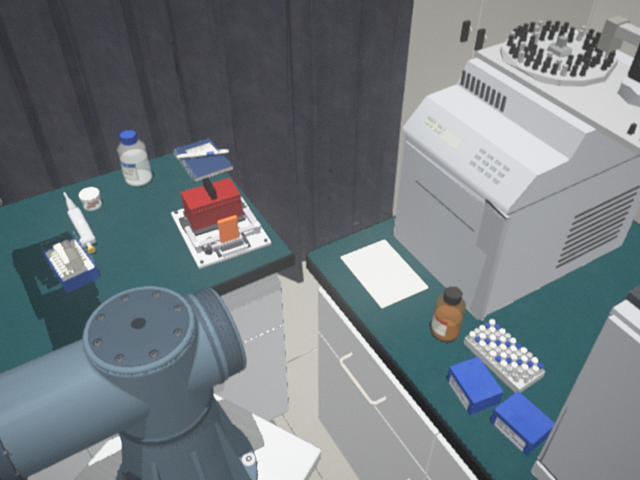

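View pics/top0.png

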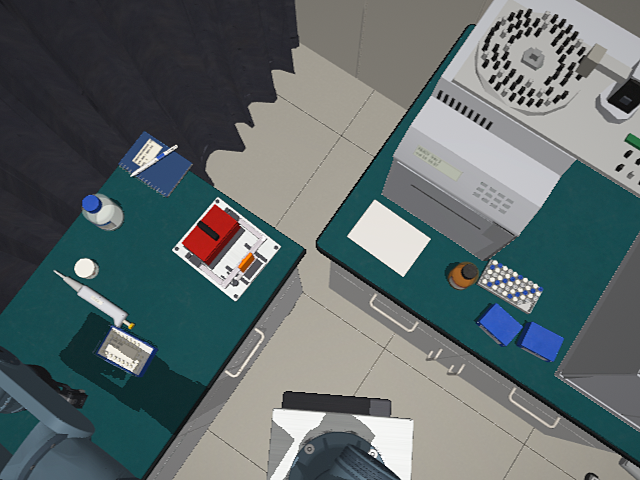

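The scene view shows the red tin at about (213,205) with the orange plate at (228,229) and the mat at (384,272). In the top view the tin is at (212,233), the orange plate at (246,262), the mat at (389,238) and the bottle at (462,276). Next I enlarge the hold-down in both views and pick out the coloured parts.

```bash
cat > cam.py <<'E'
import numpy as np,cv2
def P(g): 
    R=cv2.Rodrigues(np.array(g["rvec"]))[0]; return R,np.array(g["tvec"]).reshape(3),np.array(g["K"])
def ray(g,uv):
    R,t,K=P(g); d=R.T@np.linalg.solve(K,[uv[0],uv[1],1.]); return -R.T@t,d
def onz(g,uv,z):
    c,d=ray(g,uv); return c+d*(z-c[2])/d[2]
def tri(ga,a,gb,b):
    c1,d1=ray(ga,a);c2,d2=ray(gb,b)
    s=np.linalg.lstsq(np.c_[d1,-d2],c2-c1,rcond=None)[0]
    p,q=c1+s[0]*d1,c2+s[1]*d2; return (p+q)/2,np.linalg.norm(p-q)
def proj(g,X): return cv2.projectPoints(np.atleast_2d(np.array(X,float)),np.array(g["rvec"]),np.array(g["tvec"]),np.array(g["K"]),None)[0][:,0]
E
python3 - <<'E'
import pickle,cv2,numpy as np
from cam import *
d=pickle.load(open("im0.pkl","rb"))
for n,(x,y,w,h) in dict(top=(165,190,125,115),scene=(165,170,110,100)).items():
    im=d[n]["img"]; c=cv2.resize(im[y:y+h,x:x+w],None,fx=5.6 if n=="scene" else 5.2,fy=5.6 if n=="scene" else 5.2,interpolation=cv2.INTER_CUBIC)
    cv2.imwrite(f"pics/{n}_c.png",c)
    # mat
    hsv=cv2.cvtColor(im,cv2.COLOR_BGR2HSV)
    m=(hsv[...,1]<40)&(hsv[...,2]>200); k,l,s,ce=cv2.connectedComponentsWithStats(m.astype(np.uint8))
    p=(388,238) if n=="top" else (384,272)
    c=cv2.findContours((l==l[p[1],p[0]]).astype(np.uint8),0,1)[0][0]
    q=cv2.minAreaRect(c) ; hull=cv2.approxPolyDP(cv2.convexHull(c),8,True)[:,0]
    print(n,"mat",s[l[p[1],p[0]]],hull.tolist())
    for v in hull: print(onz(d[n],v,.004).round(4))
    for name,mm in(("orange",(abs(hsv[...,0].astype(int)-12)<5)&(hsv[...,1]>150)&(hsv[...,2]>120)),):
        k,l,s,ce=cv2.connectedComponentsWithStats(mm.astype(np.uint8))
        for i in range(1,k):
            if s[i,4]>30: print(n,name,s[i],ce[i])
E
```

```text
top mat [ 347  200   84   77 3209] [[374, 200], [430, 239], [403, 276], [347, 236]]
[ 0.6525 -0.0406  0.004 ]
[ 0.5667 -0.1797  0.004 ]
[ 0.4725 -0.12    0.004 ]
[0.5585 0.0182 0.004 ]
top orange [238 253  16  19 136] [246.06617647 262.15441176]
top orange [452 265  23  22 222] [460.25225225 277.17117117]
scene mat [ 341  240   87   68 3108] [[385, 240], [427, 287], [381, 307], [341, 256]]
[ 0.6491 -0.0439  0.004 ]
[ 0.5627 -0.1789  0.004 ]
[ 0.4675 -0.1189  0.004 ]
[0.5566 0.0182 0.004 ]
scene orange [218 215  19  13  76] [228.11842105 219.98684211]
```

View pics/top_c.png

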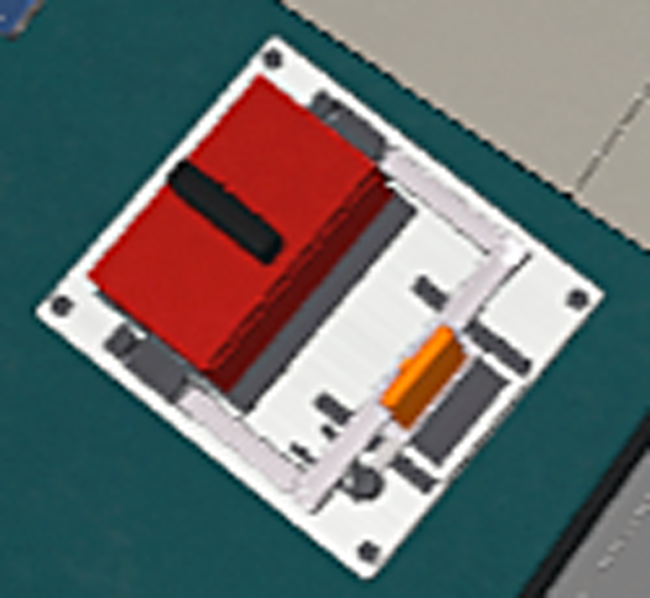

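View pics/scene_c.png

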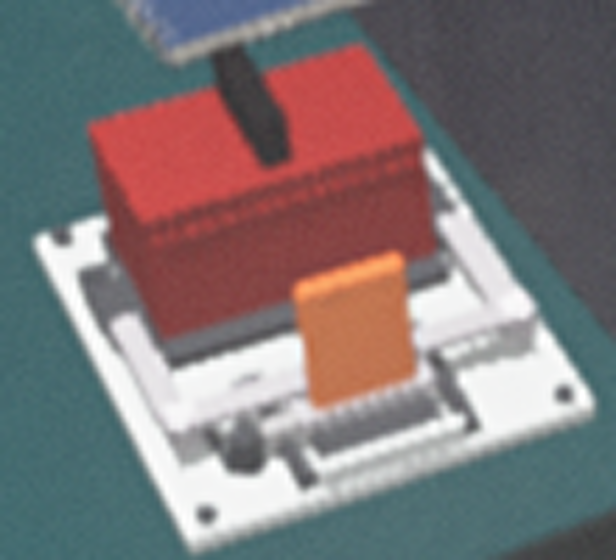

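The crops show the plate corners, the lid's top corners and grip, and the orange plate's top edge in both views. I triangulate these points and fit the hold-down pose.

```bash
python3 - <<'E'
import pickle,cv2,numpy as np
from scipy.optimize import least_squares
from cam import *
d=pickle.load(open("im0.pkl","rb"))
T=lambda p:((np.array(p)+.5)/5.2-.5+[165,190]); S=lambda p:((np.array(p)+.5)/5.6-.5+[165,170])
M={ 'p+-':((.062,-.084,.01),(275,37),None),'p--':((-.135,-.084,.01),(604,293),(595,410)),'p-+':((-.135,.084,.01),(368,580),(195,550)),'p++':((.062,.084,.01),(37,312),(35,238)),
'l+-':((.0335,-.0585,.081),(262,75),(365,45)),'l--':((-.0335,-.0585,.081),(388,170),(418,142)),'l-+':((-.0335,.0585,.081),(210,372),(150,222)),'l++':((.0335,.0585,.081),(90,275),(90,125)),
'g-':(None,(272,248),(278,155)),'g+':(None,(178,170),(228,50)),
'o-':(None,(467,350),(403,262)),'o+':(None,(402,428),(299,293))}
W={}
for k,(m,a,b) in M.items():
    if b:
        W[k]=tri(d["top"],T(a),d["scene"],S(b)); print(k,W[k][0].round(4),round(W[k][1],4))
def w(p,m):
    c,s=np.cos(p[2]),np.sin(p[2]); return np.array([p[0]+c*m[0]-s*m[1],p[1]+s*m[0]+c*m[1],m[2]])
def res(p,full=False):
    r=[]
    for k,(m,a,b) in M.items():
        if m is None: continue
        for g,q in(("top",T(a)),("scene",S(b) if b else None)):
            if q is not None: r.append(proj(d[g],w(p,m))[0]-q)
    return np.array(r).ravel()
f=least_squares(res,[.3,.5,1.],loss="soft_l1"); p=f.x; print("pose",p,np.degrees(p[2])); print(res(p).reshape(-1,2).round(1).tolist())
c,s=np.cos(p[2]),np.sin(p[2])
for k in W:
    v=W[k][0]; e=v[:2]-p[:2]; print(k,"local",(c*e[0]+s*e[1]).round(4),(-s*e[0]+c*e[1]).round(4),v[2].round(4))
for g,uv in(("top",[[374,200],[430,239],[403,276],[347,236]]),("scene",[[385,240],[427,287],[381,307],[341,256]])): pass
for a,b in zip([[374,200],[430,239],[403,276],[347,236]],[[385,240],[427,287],[381,307],[341,256]]): print("mat",tri(d["top"],a,d["scene"],b)[0].round(4))
# orange near face top edge local at z=.088
for k in('o-','o+'):
  for g,q in(("top",T(M[k][1])),("scene",S(M[k][2]))):
    e=onz(d[g],q,.088)[:2]-p[:2]; print(k,g,(c*e[0]+s*e[1]).round(4),(-s*e[0]+c*e[1]).round(4))
E
```

```text
p-- [ 5.221e-01  1.749e-01 -3.000e-04] 0.0026
p-+ [ 0.3832  0.2684 -0.0021] 0.0011
p++ [0.492  0.4314 0.0048] 0.0031
l+- [0.5927 0.3271 0.0773] 0.0017
l-- [0.5521 0.2693 0.0784] 0.0073
l-+ [0.4589 0.3339 0.0787] 0.0012
l++ [0.4968 0.392  0.0774] 0.0035
g- [0.5148 0.3134 0.0803] 0.0019
g+ [0.5417 0.3545 0.0988] 0.0028
o- [0.4738 0.2232 0.0941] 0.0028
o+ [0.4385 0.2464 0.0958] 0.0008
pose [0.52428161 0.33008887 0.97985798] 56.14172690679077
[[0.4, 0.4], [0.7, 0.9], [1.0, -2.0], [0.5, 1.3], [-0.3, -2.3], [0.1, 1.3], [0.5, -0.6], [0.1, 0.3], [0.5, -0.8], [-1.5, -0.2], [1.9, -1.7], [-0.9, 0.7], [-0.8, -0.5], [-0.5, 1.2], [0.4, -0.6]]
p-- local -0.13 -0.0846 -0.0003
p-+ local -0.1298 0.0828 -0.0021
p++ local 0.0662 0.0833 0.0048
l+- local 0.0356 -0.0585 0.0773
l-- local -0.035 -0.057 0.0784
l-+ local -0.0332 0.0565 0.0787
l++ local 0.0361 0.0573 0.0774
g- local -0.0191 -0.0014 0.0803
g+ local 0.03 -0.0009 0.0988
o- local -0.1169 -0.0176 0.0941
o+ local -0.1173 0.0246 0.0958
mat [ 0.6545 -0.0414 -0.0017]
mat [ 0.5667 -0.1791  0.0006]
mat [ 4.722e-01 -1.190e-01 -2.000e-04]
mat [0.5586 0.0186 0.0021]
o- top -0.116 -0.0195
o- scene -0.1097 -0.0183
o+ top -0.1158 0.0238
o+ scene -0.1086 0.0227
```

Both views agree: hold-down at (0.524, 0.330) with yaw 56.1°, and the mat centre at about (0.561, -0.081) with yaw -31.7°. I check IK for the whole plan, then push.

```bash
cat > task.py <<'E'
import numpy as np
from scipy.spatial.transform import Rotation as Rn
from rig import *
H=np.array([.5243,.3301]); YH=.9799; M=np.array([.561,-.081]); YM=-.554
def tool(yaw):  # tool x along yaw, z down
    c,s=np.cos(yaw),np.sin(yaw); return Rn.from_matrix(np.c_[[c,s,0],[s,-c,0],[0,0,-1]]).as_rotvec()
def loc(o,yaw,x,y,z): c,s=np.cos(yaw),np.sin(yaw); return [o[0]+c*x-s*y,o[1]+s*x+c*y,z]
h=lambda x,y,z: loc(H,YH,x,y,z)
m=lambda x,y,z: loc(M,YM,x,y,z)
def st(tag): o=observe(); print(tag,round(o["t"],2),o["tcp_pos"].round(4),o["contact_force"].round(1),"w",round(o["width"],3),"gf",round(float(o["grasp_force"]),1),"j6",o["joint_positions"].round(2)[5]); return o
E
python3 - <<'E'
from task import *
for f in(0,np.pi):
    print(f)
    for P,y in((h(-.165,0,.2),YH),(h(-.165,0,.073),YH),(h(0,0,.25),YH),(h(0,0,.09),YH),(m(-.08,0,.22),YM),(m(0,0,.08),YM),(m(0,0,.08),YM+np.pi)):
        q=solve_ik(P,tool(y+f)); print(None if q is None else np.round(q,2))
E
```

```text
0
[ 0.17 -0.01  1.9  -0.    1.25  0.76]
[ 0.17  0.19  1.98 -0.    0.97  0.76]
[ 0.37  0.27  1.48 -0.    1.39  0.96]
[ 0.37  0.45  1.6  -0.    1.1   0.96]
[-0.32  0.02  1.83 -0.    1.29  1.81]
[-0.35  0.36  1.74 -0.    1.04  1.77]
[-0.35  0.36  1.74  0.    1.04 -1.37]
3.141592653589793
[ 0.17 -0.01  1.9  -0.    1.25 -2.38]
[ 0.17  0.19  1.98 -0.    0.97 -2.38]
[ 0.37  0.27  1.48 -0.    1.39 -2.18]
[ 0.37  0.45  1.6  -0.    1.1  -2.18]
[-0.32  0.02  1.83  0.    1.29 -1.34]
[-0.35  0.36  1.74  0.    1.04 -1.37]
[-0.35  0.36  1.74 -0.    1.04  1.77]
```

```bash
python3 - <<'E'
from task import *
import cv2
set_gripper(0.0,40)
reach(h(-.165,0,.2),tool(YH)); 
move_l(h(-.165,0,.075),rate=.12); st("ready")
hit=move_l(h(-.095,0,.075),rate=.03,max_force=2.5); o=st(f"hit {hit}")
c=np.array([np.cos(YH),np.sin(YH)])
x0=(o["tcp_pos"][:2]-H)@c; print("contact local x",x0)
if hit:
    s=move_l(h(x0+.0415,0,.075),rate=.03,max_force=30); st(f"pushed {s}")
    dwell(.2); o=st("end"); print("local",(o["tcp_pos"][:2]-H)@c)
    move_l(h(x0-.03,0,.075),rate=.06); st("back")
    g=get_image("scene"); t=get_image("top")
    a=cv2.resize(g["img"][170:270,165:275],(396,360),interpolation=2); b=cv2.resize(t["img"][190:290,165:275],(396,360),interpolation=2)
    cv2.imwrite("pics/push.png",np.hstack([a,b]))
E
```

```text
ready 3.68 [0.433  0.1933 0.0757] [ 0.7  0.7 -0.4] w 0.002 gf 0.0 j6 0.76
hit True 5.22 [0.4597 0.2341 0.0746] [-1.3 -4.2  2.1] w 0.0 gf 1.7 j6 0.83
contact local x -0.11572686877409262
pushed False 6.76 [0.4818 0.2675 0.0742] [-3.3 -7.   1.3] w -0.001 gf 3.9 j6 0.88
end 6.96 [0.4817 0.2675 0.0742] [-3.2 -7.5  2.4] w -0.004 gf 3.9 j6 0.88
local -0.07568267013532178
back 8.3 [0.4434 0.2093 0.0751] [-0.1  0.2  0.1] w 0.002 gf 0.0 j6 0.79
```

View pics/push.png

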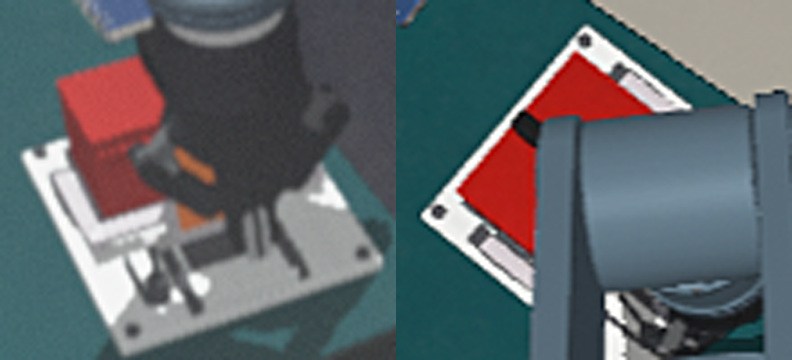

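The fork arms appear to be over the ears: the white bar sits against the tin's foot, and there is no force left on the tool. I go above the lid, look again, then touch the lid top to find its height.

```bash
python3 - <<'E'
from task import *
import cv2
move_l(h(-.14,0,.19),rate=.15)
set_gripper(0.42,80)
reach(h(0.002,0,.19),tool(YH)); st("above")
g=get_image("scene"); t=get_image("top")
a=cv2.resize(g["img"][160:270,155:275],(396,363),interpolation=2); b=cv2.resize(t["img"][190:300,165:285],(396,363),interpolation=2)
cv2.imwrite("pics/above.png",np.hstack([a,b]))
move_l(h(0.002,0,.118),rate=.12); st("pre")
hit=move_l(h(0.002,0,.085),rate=.02,max_force=4); st(f"touch {hit}")
E
```

```text
above 10.38 [0.525  0.3318 0.1893] [-1.2  0.4  0.4] w 0.423 gf 0.0 j6 0.96
pre 11.22 [0.526  0.3318 0.1188] [-0.4 -0.  -0.3] w 0.421 gf 0.0 j6 0.96
touch True 12.45 [0.5253 0.3317 0.091 ] [-1.6  0.3  5.6] w 0.421 gf 2.4 j6 0.96
```

View pics/above.png

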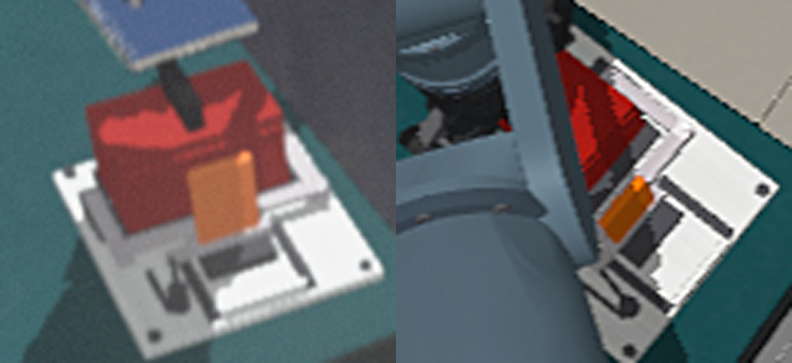

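The bar is forward, its crossbar close to the tin, and the catch lever has swung in behind it. The lid top touched at the expected height. Next I grip and draw.

```bash
python3 - <<'E'
from task import *
import cv2
p=observe()["tcp_pos"]
move_l([p[0],p[1],.0945],rate=.03); set_gripper(0.0,80); dwell(.2); o=st("grip")
p=o["tcp_pos"]
for z in(.004,.03,.062,.115):
    move_l([p[0],p[1],p[2]+z],rate=.05); st("up")
g=get_image("scene"); t=get_image("top")
a=cv2.resize(g["img"][140:270,145:285],(396,368),interpolation=2); b=cv2.resize(t["img"][170:300,165:305],(396,368),interpolation=2)
cv2.imwrite("pics/drawn.png",np.hstack([a,b]))
np.save("grip.npy",p)
E
```

```text
grip 13.28 [0.5253 0.3317 0.0945] [-1.3 -0.7  1.4] w 0.149 gf 79.0 j6 0.96
up 13.53 [0.5246 0.3314 0.0978] [ 0.2 -0.9 -5. ] w 0.144 gf 78.5 j6 0.96
up 14.19 [0.5259 0.3319 0.1254] [ 0.2 -0.5 -4.5] w 0.143 gf 78.5 j6 0.96
up 14.98 [0.5254 0.3317 0.1569] [-0.9 -0.7 -1.5] w 0.144 gf 79.0 j6 0.96
up 16.19 [0.525  0.3316 0.209 ] [ 0.3  0.4 -1.8] w 0.147 gf 79.0 j6 0.96
```

View pics/drawn.png

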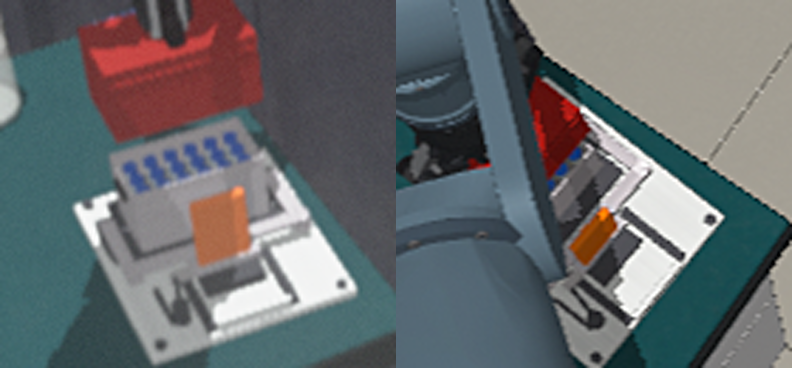

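The lid is off with the vials visible, and the base is still clamped. Carrying it to the mat.

```bash
python3 - <<'E'
from task import *
import cv2
move_l(m(-.08,0,.205),tool(YM),rate=.15); st("via")
move_l(m(.002,0,.19),rate=.12); move_l(m(.002,0,.092),rate=.1); st("over")
g=get_image("scene"); t=get_image("top")
hit=move_l(m(.002,0,.074),rate=.015,max_force=4); st(f"down {hit}")
a=cv2.resize(g["img"][190:340,310:470],(396,371),interpolation=2); b=cv2.resize(t["img"][165:315,330:490],(396,371),interpolation=2)
cv2.imwrite("pics/place.png",np.hstack([a,b]))
E
```

```text
via 18.93 [ 0.493  -0.0385  0.205 ] [ 0.2 -0.3 -1.9] w 0.145 gf 79.0 j6 1.81
over 20.9 [ 0.5633 -0.0823  0.0928] [ 1.   0.  -1.3] w 0.146 gf 79.0 j6 1.77
down True 21.78 [ 0.5627 -0.0821  0.0805] [ 0.  -0.3  3.9] w 0.145 gf 79.8 j6 1.77
```

View pics/place.png

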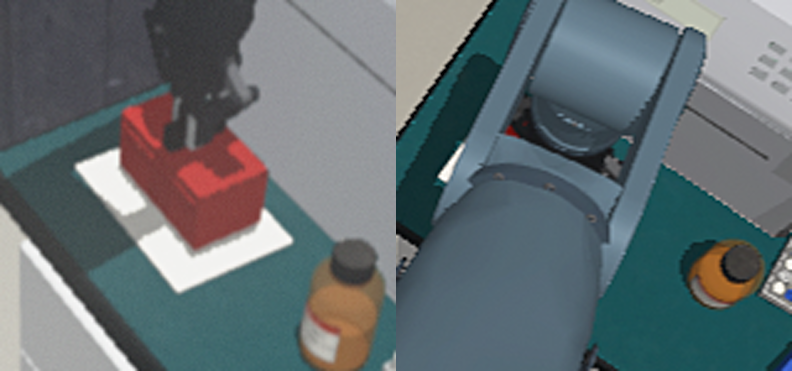

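The lid met the mat at exactly the predicted height and lies along the mat. Now release, withdraw and check.

```bash
python3 - <<'E'
from task import *
from cam import *
import cv2
set_gripper(0.4); dwell(.2); move_l(m(.002,0,.2),rate=.1)
move_l(m(-.13,0,.25),rate=.15); move_joints(np.array(observe()["joint_positions"])+[.5 ,-.25,0,0,0,0]); dwell(.3); st("away")
g=get_image("scene"); t=get_image("top")
cv2.imwrite("pics/final.png",np.hstack([cv2.resize(g["img"][140:340,140:480],(476,280)),cv2.resize(t["img"][165:365,330:545],(301,280))]))
for n,im in(("scene",g),("top",t)):
    cs=[proj(im,m(a*.0335,b*.0585,.067))[0].round(1).tolist() for a,b in((-1,-1),(-1,1),(1,1),(1,-1))]
    hsv=cv2.cvtColor(im["img"],cv2.COLOR_BGR2HSV); r=((hsv[...,0]<8)|(hsv[...,0]>174))&(hsv[...,1]>150)&(hsv[...,2]>150); r[:, :330]=0; r[:,440:]=0; r=r.astype(np.uint8)
    c=cv2.findContours(r,0,1)[0]; print(n,cs,cv2.boxPoints(cv2.minAreaRect(max(c,key=cv2.contourArea))).round(1).tolist() if c else None)
E
```

```text
away 26.05 [0.4043 0.2045 0.3588] [-0.4  0.1 -0.2] w 0.406 gf 0.0 j6 1.83
scene [[387.9, 273.4], [356.7, 237.8], [383.6, 227.4], [415.8, 261.6]] [[358.79998779296875, 240.10000610351562], [378.20001220703125, 222.1999969482422], [415.5, 262.5], [396.1000061035156, 280.3999938964844]]
top [[404.2, 258.7], [362.1, 229.0], [379.0, 206.2], [420.8, 235.5]] [[364.0, 227.8000030517578], [380.20001220703125, 204.89999389648438], [421.79998779296875, 234.1999969482422], [405.6000061035156, 257.1000061035156]]
```

View pics/final.png

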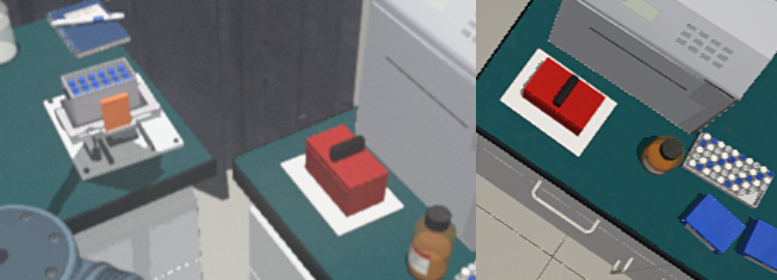

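The final view shows the lid standing grip-up in the middle of the mat, about 1–2 px from the prediction. The base is still clamped with the orange plate forward, and the bottle hasn't moved.

```bash
python3 -c "
from rig import *
print(close_job())"
```

```text
the job is handed in; nothing more can be done
None
```

The job is handed in: the plate is latched with the tin's base clamped, the lid stands grip-up within a few millimetres of the middle of the mat, and the bottle was not touched; robot time was about 26 s of the 61 s allowed.

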